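# Refit the magnifier lens in its sprung three-point stand

### The arm

A 6-joint arm with a two-finger parallel gripper is mounted at the origin on the work surface. World frame = base frame: x ahead of the robot, y to its left, z up, the work surface at z = 0. Lengths are in m, angles in rad, forces in N, time in s.
With the tool pointing down it reaches from about 0.375 to 0.9 m from the base axis. Payload 3.1 kg.
Tool frame: the origin (TCP) lies midway between the tips of the shut fingers; the grasp point (between the pads) lies 19 mm behind it (manip.grasp_offset is the distance from the TCP to the grasp point, in m); z points along the fingers, y is the line along which they close (so a half turn about z gives the same grasp; the last joint's range is limited). The gripper opens to 85 mm and grips with 20 to 120 N. Pads are 22 mm wide; open, the fingers measure 114 mm over their backs; the gripper's body (76 mm by 85 mm) begins 54 mm behind the grasp point. The pads swing forward as they close: fully open they stand 13 mm farther back than shut.
Start: joints at [-1.518, 0.527, 1.433, -0, 1.181, -0.178], TCP at [0.143, -0.608, 0.231] pointing down, gripper open.
Joint ranges: [-3.08, 3.08], [-0.75, 2.2], [0.22, 2.44], [-1.43, 4.57], [0, 2.65], [-2.85, 2.85]. Speed limits (rad/s): [2.79, 2.79, 3.14, 3.14, 3.14, 3.14].

### API

Orientations are given as a unit quaternion [x, y, z, w].
In Python, from station import sensors, cams, order, manip gives the robot as it stands.
- The arm moves only by the tool move_arm, never from a script. Its argument "targets" is a list of rows, each an object of numbers: "dx", "dy", "dz": the shift along the world's x, y, z normalised to -1 to 1, where 1 is 25 mm; "rx", "ry", "rz": the turn, a rotation vector about the world's x, y, z normalised to -1 to 1, where 1 is 30 degrees. A call has exactly 10 rows; each row shifts and turns the commanded pose from where the row before left it; what a row does not reach is not made up. A row lasts 1/8 s, in which the tool goes at most 62.5 mm and 10.7 degrees, less where a joint would pass 70% of its speed; a pose out of reach is approached as far as the arm can. A call with a number of a shift or a turn outside -1 to 1 is refused whole. A call with a gripper value outside its range is refused whole. "claw" is the opening in per cent of the stroke, from 0 (shut) to 100 (fully open), set as the call begins (left out, the last holds). The fingers move at their own pace and stop on an object; "newtons" is the grip in N (left out, the last holds). Time passes only in rows, so rows that do not move let the fingers close, or fill a call up. It gives the time, the measured TCP pose, the force, the opening and the grip force at its end, in the units of the state.
- sensors.sense(): the state, without advancing time (a new reading comes with each control period).
- cams.snapshot(name): name is "scene" or "top" or "wrist"; returns the picture (400x640x3 uint8, red, green, blue); there is no depth.
- cams.camera_model(name): a dict with "fx", "fy", "cx", "cy" (pixels), "extrinsics" (4x4, takes a point from world to camera coordinates). Camera axes: x right, y down, z forward; pixel columns grow to the right and rows downward; lengths in m; the calibration is good to about 2 mm. A picture is of the moment at which its call begins: read the wrist's pose just before it. camera_model takes no time and is no camera call; for the wrist camera it gives the pose at the moment of the call.
- order.sign_off(): hands the job in; it is judged then, once.
The state is a dict: "t": time; "q": joint angles; "qd": joint speeds; "tau": joint torques, N m; "tcp_pos": TCP position; "tool_rot": TCP orientation; "force": force on the tool from outside, world axes, zero at the start; "ft_torque": the same for the moment, N m; "finger_gap": opening from 0.0 (shut) to 1.0 (fully open); "gripper_force": force on a finger pad.
Only numpy, scipy, OpenCV 4.12 (cv2) and the standard library are available. Lean on these libraries where they do the work, as an engineer would, in place of code of your own. Each camera call takes 0.05 s, during which the arm holds its last target. There are 200 camera calls.

### The job

Pick the magnifying lens off its grey mat by its grip blade and seat it in the inspection stand: rim against the sprung jaw, push the jaw back, lower the lens onto the three brass feet and ease its edge under the heads of the two shoulder screws. It must end fully home, bearing on all three feet, on both screws and on the jaw so that it cannot rock, and be let go. Feel your way gently: the glass must not be forced or dropped, and nothing else on the table may be disturbed.

Things in the scene. Friction and masses are not known exactly. Their poses are not given: they have to be found in the camera images.
- lens_grip (a point): Centre of the lens's grip blade, on the lens axis, 32 mm above the rim's underside. Lens: clear glass in a round aluminium rim, 90 mm diameter, 10 mm thick, 0.25 kg. The upright blade spans it: 74 mm long (point x), 10 mm thick (y: pinch here), 24 mm tall (12 up and 12 down from here, 10 mm clear over the rim), on two end legs. z: lens axis, up. Any yaw may be seated.
- stand: Inspection stand, fixed; origin on the axis of the seated lens, at table height; z up, +x from the jaw to the screws. Base 190 x 140 x 10 mm, column 18 mm diameter, 110 mm high at x = -98 mm. The head plate (136 x 112 x 8 mm, round hole) carries feet, screws and jaw; it was clamped by hand at an unknown height up to 5 mm above or below nominal: feel for it.
- feet_mid (a point): Middle of the three feet tops at NOMINAL height, 60 mm; the true tops are at 55 to 65 mm, told by no pose. Axes as the stand. Polished brass feet 9 mm diameter, 6 mm above the plate, at radius 37 mm and 60, 180, 300 degrees from +x. They give together 1 mm per 8 N, at most 2.5 mm. Rubbing on jaw and screws can leave the rim hanging above them, so press it down; over about 40 N breaks it.
- screw_left (a point): Axis of the steel shoulder screw at radius 50 mm, +45 degrees from the stand's +x, at nominal foot-top height (same unknown error). Polished shaft 10 mm diameter: the rim's edge touches both shafts when centred. Head 18 mm diameter overhangs the rim by 4 mm, from 13 to 17 mm over the foot tops (3 mm play). To pass the heads the lens must be 6 mm or more off centre toward the jaw.
- screw_right (a point): The same screw at -45 degrees. Friction can leave the lens touching only one of the two: push it to +x and shift it sideways until both bear; the side force then balances.
- jaw (a joint): Sprung jaw, m: upright dark block 24 mm wide, flat face toward +x of the stand, its top 44 mm over the foot tops. 0 = free, face 41 mm from the stand's axis; grows as it is pushed to -x, end stop 0.016. About 0.004 with the lens seated; 0.004 + the lens's offset to -x when the rim bears on it. Push: 3 N at 0, 4 N at 0.004, 6 N at 0.012, 7 N at the stop.
- tub_mid (a point): Bystander: clay-coloured tub with a white lid, 90 mm diameter, 65 mm tall, point half-way up. Leave alone.
- spray_mid (a point): Bystander: pale spray bottle with a white trigger head, 80 mm diameter, 250 mm tall, point half-way up. Leave alone.
- clay_mid (a point): Bystander: block of clay 85 x 180 x 65 mm, point at its centre. Leave alone.
Mind the look-alikes: they are no part of the job. Leave any pink or red look-alike of the stand alone.

How it is judged:
At the end, for the whole second after the job is handed in: The lens is level (within 0.03 rad), centred on the stand's axis within 2.5 mm, at rest, bearing with more than 0.1 N on each of the three feet and each of the two screw shafts and more than 0.5 N on the jaw, with nothing holding it (contact force between lens and feet_c0 above 0.1 N and contact force between lens and feet_c1 above 0.1 N and contact force between lens and feet_c2 above 0.1 N and contact force between lens and shaft_left above 0.1 N and contact force between lens and shaft_right above 0.1 N and contact force between lens and jaw above 0.5 N and horizontal distance between lens_grip and stand below 0.0025 m and angle between lens_grip's own z axis and vertical below 0.03 rad and linear speed of lens below 0.01 m/s); the robot touches nothing.
It fails at once if the lens is forced or dropped: more than 40 N between the lens and the feet, a screw, the jaw, the mat or the table (contact force between lens and feet above 40 N or contact force between lens and jaw above 40 N or contact force between lens and mat above 40 N or contact force between lens and table above 40 N or contact force between lens and shaft_left above 40 N or contact force between lens and shaft_right above 40 N or contact force between lens and head_c0 above 40 N or contact force between lens and head_c1 above 40 N).
It fails at once if the lens is tipped by more than 0.6 rad (angle between lens_grip's own z axis and vertical above 0.6 rad).
It fails at once if a bystander is moved by more than 30 mm (distance of any of tub_mid, spray_mid, clay_mid from where it was at the start of the episode above 0.03 m).
It fails at once if the robot knocks hard against the stand (over 40 N) (contact force between any of the fingers, the arm and stand above 40 N).
It also fails if it takes over 62 s, if anything falls off the work surface, if the arm or the gripper's body presses on something with over 40 N, if the wrist force passes 120 N, or if a joint passes its speed limit or range.

## Working session

There is one attempt and no reset: what is moved stays moved. The work goes in short steps, Python scripts to look and compute and a tool call to move; the robot and the scene stay as the last step left them, time stands still between calls to the robot, and variables do not carry over. Pictures are saved under pics/ and viewed, at most 10 in all, crops included, and the job is handed in when it is done.

Besides the shell and the picture viewer there is one more tool, called after "Request:" as name(argument=value, ...), one argument or row to a line, values as JSON. move_arm: Moves the arm, as the interface text tells. Scaled input: -1 to 1 covers 25 mm each way for a shift and 30 degrees each way for a turn. Its arguments: {"type":"object","properties":{"targets":{"type":"array"},"claw":{"type":"number"},"newtons":{"type":"number"}},"required":["targets"]}

```bash
mkdir -p pics; ls; python3 - <<'E'
from station import sensors,cams
import cv2,numpy as np
s=sensors.sense();print(s)
for n in("scene","top"):
    im=cams.snapshot(n);cv2.imwrite(f"pics/{n}0.png",im[:,:,::-1])
    m=cams.camera_model(n);print(n,m)
E
```

```text
pics
{'t': 0.0, 'q': array([-1.51850027e+00,  5.28441014e-01,  1.43390258e+00, -1.16842381e-05,
        1.18138675e+00, -1.78505491e-01]), 'qd': array([-0.00227335, -0.00132203,  0.00034095,  0.00064196,  0.00127847,
       -0.00055187]), 'tau': array([-7.54686589e-04, -4.42346692e+01, -1.78023022e+01, -2.27366941e-04,
        8.46280775e-03, -2.73363003e-05]), 'tcp_pos': array([ 0.14295803, -0.60769943,  0.23034898]), 'tool_rot': array([ 9.93347894e-01,  1.15146947e-01,  6.20127358e-05, -1.06705729e-03]), 'force': array([-0.06355698,  0.15642066,  1.33739039]), 'ft_torque': array([ 0.05296837, -0.03028396,  0.02991573]), 'gripper_force': 0.0, 'finger_gap': 0.9969056465765613}
scene {'fx': 381.142476066022, 'fy': 381.142476066022, 'cx': 315.02388562425443, 'cy': 202.02113887910903, 'extrinsics': array([[-0.69470222,  0.71926279, -0.00706173,  0.24542553],
       [ 0.60447186,  0.57845345, -0.54772747, -0.30145057],
       [-0.3898751 , -0.38477611, -0.83662701,  1.27376155],
       [ 0.        ,  0.        ,  0.        ,  1.        ]])}
top {'fx': 424.8944095327209, 'fy': 424.8944095327209, 'cx': 317.86712647475184, 'cy': 192.0835425656447, 'extrinsics': array([[ 2.54711820e-02, -9.99675380e-01, -5.94521265e-04,
         1.11397110e-01],
       [-9.86249657e-01, -2.50319521e-02, -1.63355490e-01,
         4.96286827e-01],
       [ 1.63287580e-01,  4.74720382e-03, -9.86567094e-01,
         1.25728451e+00],
       [ 0.00000000e+00,  0.00000000e+00,  0.00000000e+00,
         1.00000000e+00]])}
```

View pics/scene0.png

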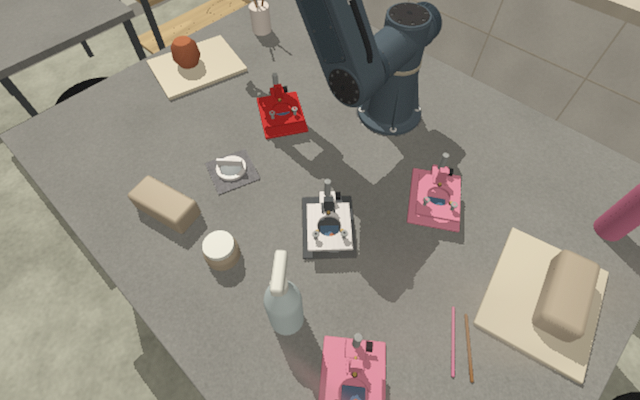

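View pics/top0.png

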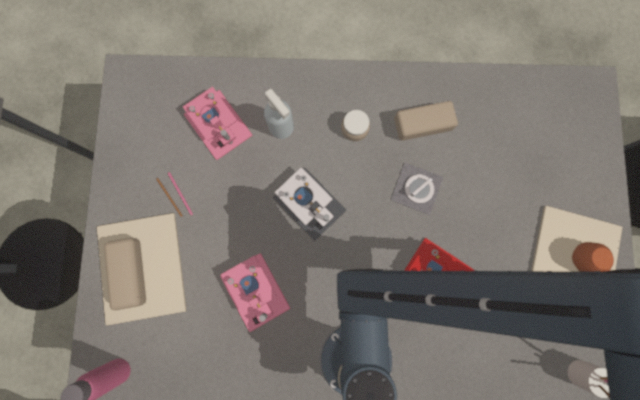

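The white stand is at top (308,197) / scene (329,225). The lens on its mat is at top (419,188) / scene (231,167), with the blade running diagonally. The red and pink stands are look-alikes.

```bash
cat > h.py <<'E'
import numpy as np,cv2
from station import sensors,cams
def ray(m,px):
    E=m["extrinsics"];R=E[:3,:3];t=E[:3,3]
    d=R.T@np.array([(px[0]-m["cx"])/m["fx"],(px[1]-m["cy"])/m["fy"],1.]);return -R.T@t,d
def onz(m,px,z):
    c,d=ray(m,px);return c+d*(z-c[2])/d[2]
def proj(m,p):
    q=m["extrinsics"]@np.r_[p,1];return np.array([m["fx"]*q[0]/q[2]+m["cx"],m["fy"]*q[1]/q[2]+m["cy"]])
def wrist(name):
    s=sensors.sense();m=cams.camera_model("wrist");im=cams.snapshot("wrist")[:,:,::-1].copy();cv2.imwrite(f"pics/{name}.png",im);np.save(f"pics/{name}.npy",m,allow_pickle=True);return s,m,im
E
python3 - <<'E'
from h import *
t=cams.camera_model("top");s=cams.camera_model("scene")
print("lens",onz(t,(419,188),.02),onz(s,(231,167),.02))
print("hole",onz(t,(303,196),.055),onz(s,(329,226),.055))
w=cams.camera_model("wrist");print(w)
print(sensors.sense()["tcp_pos"])
a=cv2.imread("pics/top0.png");b=cv2.imread("pics/scene0.png")
c=lambda i,x,y,r:cv2.resize(i[y-r:y+r,x-r:x+r],(390,290*390//290),interpolation=cv2.INTER_CUBIC)
cv2.imwrite("pics/c1.png",np.hstack([c(a,308,200,40),c(a,419,188,30)]))
E
```

```text
lens [ 0.51758908 -0.18995554  0.02      ] [ 0.52072813 -0.18266986  0.02      ]
hole [0.47784089 0.16844235 0.055     ] [0.48242342 0.17484556 0.055     ]
{'fx': 308.64099744396066, 'fy': 308.64099744396066, 'cx': 325.11773901448487, 'cy': 193.3088703369118, 'extrinsics': array([[ 0.23014747, -0.97315376, -0.00197553, -0.62418516],
       [-0.92516726, -0.21942754,  0.30970484, -0.0415942 ],
       [-0.30182392, -0.06945009, -0.95083069,  0.38248727],
       [ 0.        ,  0.        ,  0.        ,  1.        ]])}
[ 0.1429914  -0.60776396  0.23041218]
```

View pics/c1.png

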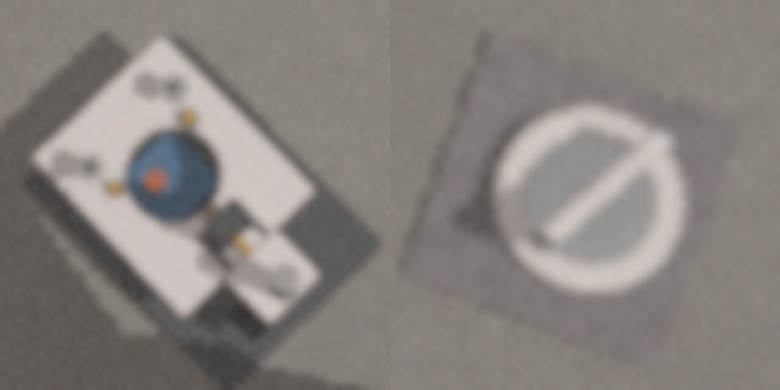

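Crop: blade runs from (548,238) to (670,140) in the right panel, about 141° world yaw. In the left panel, the jaw is at (235,235) and the screws at about (70,165) and (160,87), so stand +x is about 47°. Blade is therefore across the stand axis; I'll keep its yaw and go above the lens.

Request:
move_arm(
  targets=[
    {"dx":0.75,"dy":0.84,"dz":0,"rz":0.213},
    {"dx":0.75,"dy":0.84,"dz":0,"rz":0.213},
    {"dx":0.75,"dy":0.84,"dz":0,"rz":0.213},
    {"dx":0.75,"dy":0.84,"dz":0,"rz":0.213},
    {"dx":0.75,"dy":0.84,"dz":0,"rz":0.213},
    {"dx":0.75,"dy":0.84,"dz":0,"rz":0.213},
    {"dx":0.75,"dy":0.84,"dz":0,"rz":0.213},
    {"dx":0.75,"dy":0.84,"dz":0,"rz":0.213},
    {"dx":0.75,"dy":0.84,"dz":0,"rz":0.213},
    {"dx":0.75,"dy":0.84,"dz":0,"rz":0.213},
  ],
  claw=100,
  newtons=50,
)

```text
schema error: expected keys dx, dy, dz, rx, ry, rz
```

Request:
move_arm(
  targets=[
    {"dx":0.75,"dy":0.84,"dz":-0.2,"rz":0.213},
    {"dx":0.75,"dy":0.84,"dz":-0.2,"rz":0.213},
    {"dx":0.75,"dy":0.84,"dz":-0.2,"rz":0.213},
    {"dx":0.75,"dy":0.84,"dz":-0.2,"rz":0.213},
    {"dx":0.75,"dy":0.84,"dz":-0.2,"rz":0.213},
    {"dx":0.75,"dy":0.84,"dz":-0.2,"rz":0.213},
    {"dx":0.75,"dy":0.84,"dz":-0.2,"rz":0.213},
    {"dx":0.75,"dy":0.84,"dz":-0.2,"rz":0.213},
    {"dx":0.75,"dy":0.84,"dz":-0.2,"rz":0.213},
    {"dx":0.75,"dy":0.84,"dz":-0.2,"rz":0.213},
  ],
)

```text
schema error: expected keys dx, dy, dz, rx, ry, rz
```

```bash
python3 - <<'E'
from h import *
s,m,im=wrist("w1");print(s["t"],s["tcp_pos"],s["tool_rot"],s["force"])
print(proj(m,[.519,-.187,.04]))
E
```

```text
0.1 [ 0.1429914  -0.60776396  0.23041218] [ 9.93347077e-01  1.15154626e-01  7.22060210e-05 -9.95404141e-04] [-1.15860609 -0.31503388 -0.2315476 ]
[-171.11577944 -526.56777772]
```

View pics/w1.png

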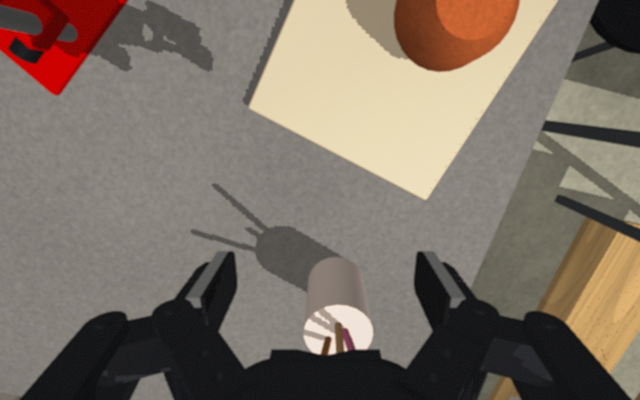

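Both moves were refused because every key is required, so the arm hasn't moved. The view shows a pen cup at (340,310) below the gripper, so I'll leave horizontally.

Request:
move_arm(
  targets=[
    {"dx":0.75,"dy":0.84,"dz":0,"rx":0,"ry":0,"rz":0.213},
    {"dx":0.75,"dy":0.84,"dz":0,"rx":0,"ry":0,"rz":0.213},
    {"dx":0.75,"dy":0.84,"dz":0,"rx":0,"ry":0,"rz":0.213},
    {"dx":0.75,"dy":0.84,"dz":0,"rx":0,"ry":0,"rz":0.213},
    {"dx":0.75,"dy":0.84,"dz":0,"rx":0,"ry":0,"rz":0.213},
    {"dx":0.75,"dy":0.84,"dz":0,"rx":0,"ry":0,"rz":0.213},
    {"dx":0.75,"dy":0.84,"dz":0,"rx":0,"ry":0,"rz":0.213},
    {"dx":0.75,"dy":0.84,"dz":0,"rx":0,"ry":0,"rz":0.213},
    {"dx":0.75,"dy":0.84,"dz":0,"rx":0,"ry":0,"rz":0.213},
    {"dx":0.75,"dy":0.84,"dz":0,"rx":0,"ry":0,"rz":0.213},
  ],
  claw=100,
  newtons=50,
)

```text
t: 1.4
tcp_pos: [0.331, -0.3975, 0.2311]
tool_rot: [0.781, 0.625, 0.0, -0.0]
force: [0.2, -0.3, 0.9]
finger_gap: 1.003
gripper_force: 0.0
```

Request:
move_arm(
  targets=[
    {"dx":0.75,"dy":0.84,"dz":-0.2,"rx":0,"ry":0,"rz":0.213},
    {"dx":0.75,"dy":0.84,"dz":-0.2,"rx":0,"ry":0,"rz":0.213},
    {"dx":0.75,"dy":0.84,"dz":-0.2,"rx":0,"ry":0,"rz":0.213},
    {"dx":0.75,"dy":0.84,"dz":-0.2,"rx":0,"ry":0,"rz":0.213},
    {"dx":0.75,"dy":0.84,"dz":-0.2,"rx":0,"ry":0,"rz":0.213},
    {"dx":0.75,"dy":0.84,"dz":-0.2,"rx":0,"ry":0,"rz":0.213},
    {"dx":0.75,"dy":0.84,"dz":-0.2,"rx":0,"ry":0,"rz":0.213},
    {"dx":0.75,"dy":0.84,"dz":-0.2,"rx":0,"ry":0,"rz":0.213},
    {"dx":0.75,"dy":0.84,"dz":-0.2,"rx":0,"ry":0,"rz":0.213},
    {"dx":0.75,"dy":0.84,"dz":-0.2,"rx":0,"ry":0,"rz":0.213},
  ],
)

```text
t: 2.65
tcp_pos: [0.5184, -0.1876, 0.1809]
tool_rot: [0.332, 0.943, 0.0, -0.0]
force: [0.2, 0.4, 0.1]
finger_gap: 1.001
gripper_force: 0.0
```

```bash
python3 - <<'E'
from h import *
s,m,im=wrist("w2");print(s["t"],s["tcp_pos"],s["tool_rot"],s["force"])
print(proj(m,[.519,-.187,.04]))
E
```

```text
2.65 [ 0.51843802 -0.18758164  0.18091337] [ 3.31860493e-01  9.43328444e-01  3.78770885e-05 -2.40167391e-04] [0.23425591 0.3787002  0.05305907]
[325.82687023 179.67907899]
```

View pics/w2.png

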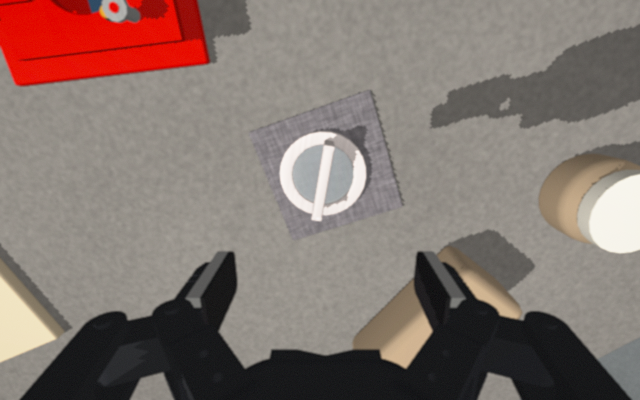

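The lens rim is centred near (323,173), with the blade from (317,220) to (328,143). Measuring it now.

```bash
python3 - <<'E'
from h import *
m=np.load("pics/w2.npy",allow_pickle=True).item();im=cv2.imread("pics/w2.png")
roi=np.zeros(im.shape[:2],np.uint8);roi[120:232,265:385]=255
g=((im.min(2)>190).astype(np.uint8)*255)&roi
cs,_=cv2.findContours(g,cv2.RETR_EXTERNAL,cv2.CHAIN_APPROX_NONE)
c=max(cs,key=cv2.contourArea)
h=cv2.convexHull(c);e=cv2.fitEllipse(h);print(e)
for z in(.012,):print("rim",onz(m,e[0],z), [onz(m,p[0],z)[:2] for p in ()])
P=np.array([onz(m,p[0],.012)[:2] for p in c])
# drop blade bulge: circle fit robust
from scipy.optimize import least_squares
r=least_squares(lambda v:np.hypot(P[:,0]-v[0],P[:,1]-v[1])-v[2],[*P.mean(0),.045],loss="soft_l1",f_scale=.0005);print("circle",r.x)
for z in(.044,.046):
  a,b=onz(m,(317,220),z),onz(m,(328,143),z);d=b-a;print("blade",(a+b)/2,np.linalg.norm(d),np.degrees(np.arctan2(d[1],d[0])))
z=.046
blk=im[135:226,300:345];cv2.imwrite("pics/b.png",cv2.resize(im[120:232,265:385],None,fx=5,fy=5,interpolation=cv2.INTER_CUBIC))
E
```

```text
((322.10791015625, 174.47943115234375), (84.9500503540039, 87.01871490478516), 16.460533142089844)
rim [ 0.51825634 -0.1913198   0.012     ] []
circle [ 0.52087478 -0.19024435  0.03544995]
blade [ 0.5186105 -0.191015   0.044    ] 0.0767345595713411 133.3397346350935
blade [ 0.51817073 -0.19063838  0.046     ] 0.07619002195338033 133.33973463509352
```

View pics/b.png

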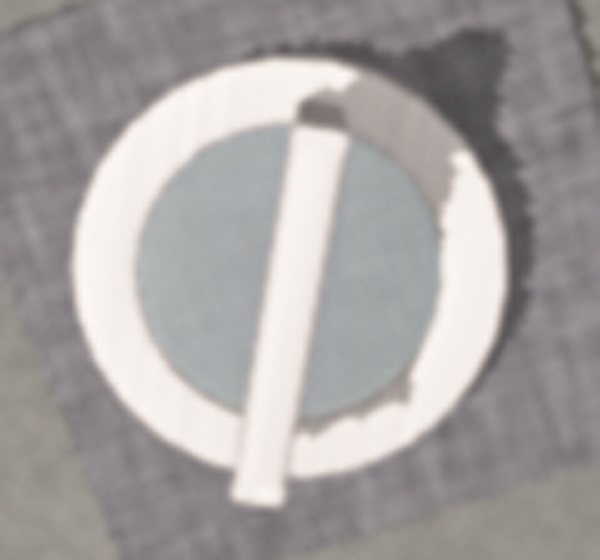

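The blade top runs from about (329,146) to (317,220) px, ~132° yaw and ~74 mm long, centred at (0.518,-0.191), which agrees with the rim. Descending.

Request:
move_arm(
  targets=[
    {"dx":0,"dy":-0.13,"dz":-0.5,"rx":0,"ry":0,"rz":-0.15},
    {"dx":0,"dy":0,"dz":-0.8,"rx":0,"ry":0,"rz":-0.15},
    {"dx":0,"dy":0,"dz":-0.9,"rx":0,"ry":0,"rz":0},
    {"dx":0,"dy":0,"dz":-0.9,"rx":0,"ry":0,"rz":0},
    {"dx":0,"dy":0,"dz":-0.9,"rx":0,"ry":0,"rz":0},
    {"dx":0,"dy":0,"dz":-0.9,"rx":0,"ry":0,"rz":0},
    {"dx":0,"dy":0,"dz":-0.8,"rx":0,"ry":0,"rz":0},
    {"dx":0,"dy":0,"dz":-0.5,"rx":0,"ry":0,"rz":0},
    {"dx":0,"dy":0,"dz":-0.3,"rx":0,"ry":0,"rz":0},
    {"dx":0,"dy":0,"dz":-0.06,"rx":0,"ry":0,"rz":0},
  ],
)

```text
t: 3.95
tcp_pos: [0.518, -0.1917, 0.0171]
tool_rot: [0.407, 0.914, 0.0, -0.0]
force: [0.3, 0.5, -0.0]
finger_gap: 0.999
gripper_force: 0.0
```

Request:
move_arm(
  targets=[
    {"dx":0,"dy":0,"dz":0,"rx":0,"ry":0,"rz":0},
    {"dx":0,"dy":0,"dz":0,"rx":0,"ry":0,"rz":0},
    {"dx":0,"dy":0,"dz":0,"rx":0,"ry":0,"rz":0},
    {"dx":0,"dy":0,"dz":0,"rx":0,"ry":0,"rz":0},
    {"dx":0,"dy":0,"dz":0,"rx":0,"ry":0,"rz":0},
    {"dx":0,"dy":0,"dz":0,"rx":0,"ry":0,"rz":0},
    {"dx":0,"dy":0,"dz":0,"rx":0,"ry":0,"rz":0},
    {"dx":0,"dy":0,"dz":0,"rx":0,"ry":0,"rz":0},
    {"dx":0,"dy":0,"dz":0,"rx":0,"ry":0,"rz":0},
    {"dx":0,"dy":0,"dz":0,"rx":0,"ry":0,"rz":0},
  ],
  claw=0,
)

```text
t: 5.2
tcp_pos: [0.5183, -0.1918, 0.0177]
tool_rot: [0.407, 0.914, -0.0, 0.0]
force: [-0.4, 0.0, 6.4]
finger_gap: 0.111
gripper_force: 50.0
```

Gripped (gap ≈ 9.4 mm, 50 N). I'll lift and carry the lens to just short of the stand for a look.

Request:
move_arm(
  targets=[
    {"dx":0,"dy":0,"dz":0.2,"rx":0,"ry":0,"rz":0},
    {"dx":0,"dy":0,"dz":0.5,"rx":0,"ry":0,"rz":0},
    {"dx":0,"dy":0,"dz":0.8,"rx":0,"ry":0,"rz":0},
    {"dx":0,"dy":0.2,"dz":1,"rx":0,"ry":0,"rz":0},
    {"dx":0,"dy":0.5,"dz":1,"rx":0,"ry":0,"rz":0},
    {"dx":0,"dy":0.8,"dz":1,"rx":0,"ry":0,"rz":0},
    {"dx":0,"dy":0.8,"dz":1,"rx":0,"ry":0,"rz":0},
    {"dx":0,"dy":0.8,"dz":1,"rx":0,"ry":0,"rz":0},
    {"dx":0,"dy":0.8,"dz":1,"rx":0,"ry":0,"rz":0},
    {"dx":0,"dy":0.8,"dz":0.7,"rx":0,"ry":0,"rz":0},
  ],
)

```text
t: 6.45
tcp_pos: [0.5176, -0.0734, 0.2237]
tool_rot: [0.407, 0.914, 0.0, 0.0]
force: [0.8, 0.2, -2.9]
finger_gap: 0.109
gripper_force: 48.9
```

Request:
move_arm(
  targets=[
    {"dx":0,"dy":0.9,"dz":0,"rx":0,"ry":0,"rz":0},
    {"dx":0,"dy":0.9,"dz":0,"rx":0,"ry":0,"rz":0},
    {"dx":0,"dy":0.9,"dz":0,"rx":0,"ry":0,"rz":0},
    {"dx":0,"dy":0.9,"dz":0,"rx":0,"ry":0,"rz":0},
    {"dx":0,"dy":0.9,"dz":0,"rx":0,"ry":0,"rz":0},
    {"dx":0,"dy":0.9,"dz":0,"rx":0,"ry":0,"rz":0},
    {"dx":0,"dy":0.9,"dz":0,"rx":0,"ry":0,"rz":0},
    {"dx":0,"dy":0.7,"dz":0,"rx":0,"ry":0,"rz":0},
    {"dx":0,"dy":0.4,"dz":0,"rx":0,"ry":0,"rz":0},
    {"dx":0,"dy":0.2,"dz":0,"rx":0,"ry":0,"rz":0},
  ],
)

```text
t: 7.7
tcp_pos: [0.5179, 0.1162, 0.2223]
tool_rot: [0.406, 0.914, -0.0, -0.0]
force: [0.3, 0.1, -2.9]
finger_gap: 0.107
gripper_force: 48.9
```

```bash
python3 - <<'E'
from h import *
s,m,im=wrist("w3");print(s["t"],s["tcp_pos"],s["tool_rot"],s["force"],s["finger_gap"])
print(proj(m,[.48,.171,.06]))
cv2.imwrite("pics/w3v.png",cv2.resize(im,(800,500),interpolation=cv2.INTER_CUBIC))
E
```

```text
7.7 [0.51786292 0.11617809 0.22233441] [ 4.06326226e-01  9.13728064e-01 -1.52300804e-04 -4.61677041e-06] [ 0.31310516  0.09891694 -2.93431835] 0.10684574850090592
[334.05945412 107.14250877]
```

View pics/w3v.png

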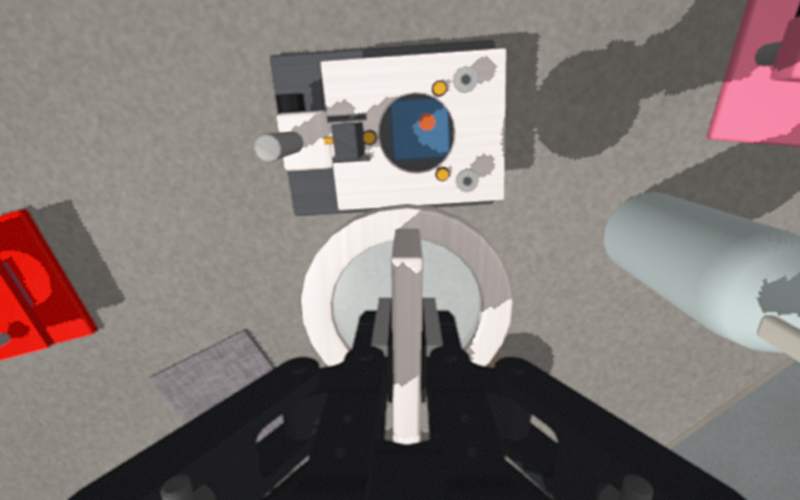

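Wrist view at 800 px scale: feet at (439,88), (442,173) and (369,136), screw heads at (465,79) and (467,180), jaw at (348,140), column top at (268,147). The lens hangs level in the grip.

```bash
python3 - <<'E'
from h import *
m=np.load("pics/w3.npy",allow_pickle=True).item();im=cv2.imread("pics/w3.png")
c,_=ray(m,(0,0));print("cam",c)
hsv=cv2.cvtColor(im,cv2.COLOR_BGR2HSV)
y=cv2.inRange(hsv,(15,120,90),(32,255,255));y[170:]=0
n,l,st,ce=cv2.connectedComponentsWithStats(y);
F=[]
for i in range(1,n):
    if st[i,4]>8:print(st[i,4],ce[i]*1.25);
    if st[i,4]>40:F.append(ce[i])
for z in(.055,.060,.065):
    P=np.array([onz(m,p,z)[:2] for p in F]);d=[np.linalg.norm(P[i]-P[j]) for i in range(len(P)) for j in range(i)]
    print(z,P.mean(0),P,d)
H=np.array([[465,79],[467,180]])/1.25
for z in(.072,.077,.082):
    P=np.array([onz(m,p,z)[:2] for p in H]);e=P[0]-P[1];d=np.linalg.norm(e);u=np.array([e[1],-e[0]])/d
    ax=np.degrees(np.arctan2(u[1],u[0]));c0=P.mean(0)
    print("heads",z,d,ax,ax%180,c0)
# lens axis in hand: rim underside outline not needed; blade ends px
m3=m
for z in(.222+.019+.007,):
    a,b=onz(m,(407/1.25,258/1.25),z),onz(m,(407/1.25,442/1.25),z);print("blade",(a+b)/2,np.linalg.norm(a-b))
s=cams.camera_model("top");t=cv2.imread("pics/top0.png");hs=cv2.cvtColor(t,cv2.COLOR_BGR2HSV)
y=cv2.inRange(hs,(12,80,90),(32,255,255));z0=np.zeros_like(y);z0[160:240,265:350]=255;n,l,st,ce=cv2.connectedComponentsWithStats(y&z0)
for i in range(1,n):print("top",st[i,4],ce[i],onz(s,ce[i],.06)[:2],onz(s,ce[i],.065)[:2])
E
```

```text
cam [0.46477733 0.17514054 0.36718892]
91 [439.07967033  87.67857143]
77 [368.83116883 137.02922078]
33 [328.52272727 140.        ]
74 [441.90878378 173.64864865]
0.055 [0.47957575 0.17051308] [[0.46950631 0.20649673]
 [0.45356533 0.14364017]
 [0.51565561 0.16140235]] [np.float64(0.0648464448314238), np.float64(0.06452333868670562), np.float64(0.0645809454900765)]
0.06 [0.47933874 0.1705872 ] [[0.46943057 0.20599453]
 [0.4537449  0.14414468]
 [0.51484075 0.16162238]] [np.float64(0.06380786784913121), np.float64(0.0634899365541001), np.float64(0.06354662073017564)]
0.065 [0.47910173 0.17066131] [[0.46935483 0.20549233]
 [0.45392447 0.14464919]
 [0.51402588 0.16184241]] [np.float64(0.06276929086683865), np.float64(0.06245653442149455), np.float64(0.06251229597027481)]
heads 0.072 0.0716080283172145 46.05606535426109 46.05606535426109 [0.50468225 0.19638223]
heads 0.077 0.07039510967429681 46.056065354261115 46.056065354261115 [0.50400633 0.19602243]
heads 0.082 0.0691821910313791 46.05606535426109 46.05606535426109 [0.50333041 0.19566263]
blade [0.52058203 0.11374028 0.248     ] 0.07679920869251754
top 4 [306.5 183.5] [0.51551633 0.15886829] [0.51458813 0.15870558]
top 4 [291.   198.25] [0.46931705 0.20404695] [0.46857196 0.20370518]
top 6 [317.  209.5] [0.43730514 0.12513275] [0.43668693 0.12510374]
```

Feet spacing and head spacing both suggest foot tops at about 0.058 m. The axis is (0.4795,0.1706) with stand +x at 46°; feet and heads agree to within 0.3 mm. The lens underside is about 15 mm below the TCP. Next I'll hover 8 mm to stand +x, with the underside above the heads.

Request:
move_arm(
  targets=[
    {"dx":-0.33,"dy":0.6,"dz":-0.2,"rx":0,"ry":0,"rz":0.133},
    {"dx":-0.33,"dy":0.6,"dz":-0.2,"rx":0,"ry":0,"rz":0},
    {"dx":-0.33,"dy":0.6,"dz":-0.2,"rx":0,"ry":0,"rz":0},
    {"dx":-0.33,"dy":0.6,"dz":-0.2,"rx":0,"ry":0,"rz":0},
    {"dx":0,"dy":0,"dz":-0.8,"rx":0,"ry":0,"rz":0},
    {"dx":0,"dy":0,"dz":-0.9,"rx":0,"ry":0,"rz":0},
    {"dx":0,"dy":0,"dz":-0.9,"rx":0,"ry":0,"rz":0},
    {"dx":0,"dy":0,"dz":-0.8,"rx":0,"ry":0,"rz":0},
    {"dx":0,"dy":0,"dz":-0.5,"rx":0,"ry":0,"rz":0},
    {"dx":0,"dy":0,"dz":-0.18,"rx":0,"ry":0,"rz":0},
  ],
)

```text
t: 9.0
tcp_pos: [0.4847, 0.1761, 0.0997]
tool_rot: [0.374, 0.927, -0.0, -0.0]
force: [0.2, -0.2, -2.7]
finger_gap: 0.108
gripper_force: 49.0
```

```bash
cat >> h.py <<'E'
C=np.array([.4795,.1706]);u=np.array([.695,.719]);v=np.array([-.719,.695])
def st():
    s=sensors.sense();d=(s["tcp_pos"][:2]-C)*1e3;f=s["force"]
    print("t %.2f  sx %.2f sy %.2f z %.2f mm | Fx %.2f Fy %.2f Fz %.2f | gap %.3f"%(s["t"],d@u,d@v,s["tcp_pos"][2]*1e3,f[:2]@u,f[:2]@v,f[2],s["finger_gap"]),"T",np.round([s["ft_torque"][:2]@u,s["ft_torque"][:2]@v,s["ft_torque"][2]],3))
E
python3 -c "
from h import *
st();s,m,im=wrist('w4');cv2.imwrite('pics/w4v.png',cv2.resize(im,(800,500),interpolation=cv2.INTER_CUBIC))"
```

```text
t 9.00  sx 7.57 sy 0.13 z 99.65 mm | Fx -0.03 Fy -0.29 Fz -2.68 | gap 0.108 T [ 0.006 -0.011 -0.037]
```

View pics/w4v.png

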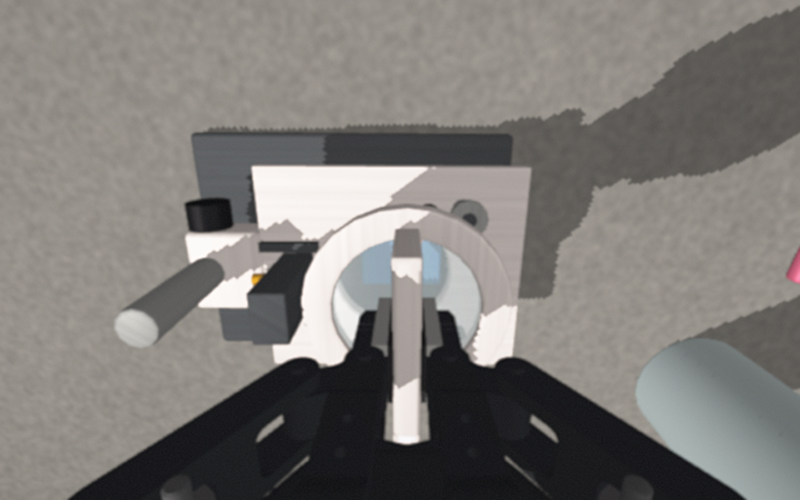

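The lens is level above the stand; the left side of the rim at (305,290) is about to meet the jaw face at (295,300). Pushing the jaw back slowly to sx ≈ -9 mm.

Request:
move_arm(
  targets=[
    {"dx":-0.046,"dy":-0.0475,"dz":0,"rx":0,"ry":0,"rz":0},
    {"dx":-0.046,"dy":-0.0475,"dz":0,"rx":0,"ry":0,"rz":0},
    {"dx":-0.046,"dy":-0.0475,"dz":0,"rx":0,"ry":0,"rz":0},
    {"dx":-0.046,"dy":-0.0475,"dz":0,"rx":0,"ry":0,"rz":0},
    {"dx":-0.046,"dy":-0.0475,"dz":0,"rx":0,"ry":0,"rz":0},
    {"dx":-0.046,"dy":-0.0475,"dz":0,"rx":0,"ry":0,"rz":0},
    {"dx":-0.046,"dy":-0.0475,"dz":0,"rx":0,"ry":0,"rz":0},
    {"dx":-0.046,"dy":-0.0475,"dz":0,"rx":0,"ry":0,"rz":0},
    {"dx":-0.046,"dy":-0.0475,"dz":0,"rx":0,"ry":0,"rz":0},
    {"dx":-0.046,"dy":-0.0475,"dz":0,"rx":0,"ry":0,"rz":0},
  ],
)

```text
t: 10.3
tcp_pos: [0.4746, 0.1643, 0.1006]
tool_rot: [0.375, 0.927, 0.001, 0.001]
force: [2.9, 5.1, 1.0]
finger_gap: 0.108
gripper_force: 49.5
```

```bash
python3 -c "
from h import *
st()"
```

```text
t 10.30  sx -7.99 sy -0.85 z 100.64 mm | Fx 5.70 Fy 1.51 Fz 1.00 | gap 0.108 T [ 0.275 -0.958 -0.088]
```

Fx ≈ 5.7 N means the jaw is about 11 mm back, as expected. I'll push 1 mm further, then start lowering.

Request:
move_arm(
  targets=[
    {"dx":-0.045,"dy":-0.012,"dz":0,"rx":0,"ry":0,"rz":0},
    {"dx":0,"dy":0,"dz":-0.052,"rx":0,"ry":0,"rz":0},
    {"dx":0,"dy":0,"dz":-0.052,"rx":0,"ry":0,"rz":0},
    {"dx":0,"dy":0,"dz":-0.052,"rx":0,"ry":0,"rz":0},
    {"dx":0,"dy":0,"dz":-0.052,"rx":0,"ry":0,"rz":0},
    {"dx":0,"dy":0,"dz":-0.052,"rx":0,"ry":0,"rz":0},
    {"dx":0,"dy":0,"dz":-0.052,"rx":0,"ry":0,"rz":0},
    {"dx":0,"dy":0,"dz":-0.052,"rx":0,"ry":0,"rz":0},
    {"dx":0,"dy":0,"dz":-0.052,"rx":0,"ry":0,"rz":0},
    {"dx":0,"dy":0,"dz":-0.052,"rx":0,"ry":0,"rz":0},
  ],
)

```text
t: 11.55
tcp_pos: [0.4745, 0.1638, 0.0892]
tool_rot: [0.374, 0.927, 0.001, 0.002]
force: [2.8, 4.4, 0.9]
finger_gap: 0.108
gripper_force: 49.6
```

```bash
python3 -c "
from h import *
st()"
```

```text
t 11.55  sx -8.34 sy -1.09 z 89.15 mm | Fx 5.09 Fy 1.01 Fz 0.89 | gap 0.108 T [-0.019 -0.894  0.027]
```

Request:
move_arm(
  targets=[
    {"dx":0,"dy":0,"dz":-0.04,"rx":0,"ry":0,"rz":0},
    {"dx":0,"dy":0,"dz":-0.04,"rx":0,"ry":0,"rz":0},
    {"dx":0,"dy":0,"dz":-0.04,"rx":0,"ry":0,"rz":0},
    {"dx":0,"dy":0,"dz":-0.04,"rx":0,"ry":0,"rz":0},
    {"dx":0,"dy":0,"dz":-0.04,"rx":0,"ry":0,"rz":0},
    {"dx":0,"dy":0,"dz":-0.04,"rx":0,"ry":0,"rz":0},
    {"dx":0,"dy":0,"dz":-0.04,"rx":0,"ry":0,"rz":0},
    {"dx":0,"dy":0,"dz":-0.04,"rx":0,"ry":0,"rz":0},
    {"dx":0,"dy":0,"dz":-0.04,"rx":0,"ry":0,"rz":0},
    {"dx":0,"dy":0,"dz":-0.04,"rx":0,"ry":0,"rz":0},
  ],
)

```text
t: 12.8
tcp_pos: [0.4745, 0.1638, 0.0792]
tool_rot: [0.374, 0.927, 0.001, 0.002]
force: [4.0, 4.3, 0.0]
finger_gap: 0.111
gripper_force: 49.6
```

```bash
python3 -c "
from h import *
st()"
```

```text
t 12.80  sx -8.33 sy -1.11 z 79.15 mm | Fx 5.86 Fy 0.07 Fz 0.03 | gap 0.111 T [ 0.026 -0.956 -0.034]
```

Request:
move_arm(
  targets=[
    {"dx":0,"dy":0,"dz":-0.018,"rx":0,"ry":0,"rz":0},
    {"dx":0,"dy":0,"dz":-0.018,"rx":0,"ry":0,"rz":0},
    {"dx":0,"dy":0,"dz":-0.018,"rx":0,"ry":0,"rz":0},
    {"dx":0,"dy":0,"dz":-0.018,"rx":0,"ry":0,"rz":0},
    {"dx":0,"dy":0,"dz":-0.018,"rx":0,"ry":0,"rz":0},
    {"dx":0,"dy":0,"dz":-0.018,"rx":0,"ry":0,"rz":0},
    {"dx":0,"dy":0,"dz":-0.018,"rx":0,"ry":0,"rz":0},
    {"dx":0,"dy":0,"dz":-0.018,"rx":0,"ry":0,"rz":0},
    {"dx":0,"dy":0,"dz":-0.018,"rx":0,"ry":0,"rz":0},
    {"dx":0,"dy":0,"dz":-0.018,"rx":0,"ry":0,"rz":0},
  ],
)

```text
t: 14.05
tcp_pos: [0.4745, 0.1638, 0.0747]
tool_rot: [0.374, 0.927, 0.001, 0.002]
force: [5.0, 4.5, 1.6]
finger_gap: 0.105
gripper_force: 49.6
```

```bash
python3 -c "
from h import *
st()"
```

```text
t 14.05  sx -8.32 sy -1.13 z 74.67 mm | Fx 6.75 Fy -0.48 Fz 1.58 | gap 0.105 T [ 0.035 -0.956  0.069]
```

Request:
move_arm(
  targets=[
    {"dx":0,"dy":0,"dz":-0.012,"rx":0,"ry":0,"rz":0},
    {"dx":0,"dy":0,"dz":-0.012,"rx":0,"ry":0,"rz":0},
    {"dx":0,"dy":0,"dz":-0.012,"rx":0,"ry":0,"rz":0},
    {"dx":0,"dy":0,"dz":-0.012,"rx":0,"ry":0,"rz":0},
    {"dx":0,"dy":0,"dz":-0.012,"rx":0,"ry":0,"rz":0},
    {"dx":0,"dy":0,"dz":-0.012,"rx":0,"ry":0,"rz":0},
    {"dx":0,"dy":0,"dz":-0.012,"rx":0,"ry":0,"rz":0},
    {"dx":0,"dy":0,"dz":-0.012,"rx":0,"ry":0,"rz":0},
    {"dx":0,"dy":0,"dz":-0.012,"rx":0,"ry":0,"rz":0},
    {"dx":0,"dy":0,"dz":-0.012,"rx":0,"ry":0,"rz":0},
  ],
)

```text
t: 15.3
tcp_pos: [0.4746, 0.1638, 0.0718]
tool_rot: [0.374, 0.927, 0.001, 0.002]
force: [3.7, 4.5, 3.6]
finger_gap: 0.107
gripper_force: 49.9
```

```bash
python3 -c "
from h import *
st()"
```

```text
t 15.30  sx -8.29 sy -1.15 z 71.80 mm | Fx 5.79 Fy 0.46 Fz 3.57 | gap 0.107 T [ 0.016 -0.81   0.043]
```

Request:
move_arm(
  targets=[
    {"dx":0,"dy":0,"dz":-0.01,"rx":0,"ry":0,"rz":0},
    {"dx":0,"dy":0,"dz":-0.01,"rx":0,"ry":0,"rz":0},
    {"dx":0,"dy":0,"dz":-0.01,"rx":0,"ry":0,"rz":0},
    {"dx":0,"dy":0,"dz":-0.01,"rx":0,"ry":0,"rz":0},
    {"dx":0,"dy":0,"dz":0,"rx":0,"ry":0,"rz":0},
    {"dx":0,"dy":0,"dz":0,"rx":0,"ry":0,"rz":0},
    {"dx":0,"dy":0,"dz":0,"rx":0,"ry":0,"rz":0},
    {"dx":0,"dy":0,"dz":0,"rx":0,"ry":0,"rz":0},
    {"dx":0,"dy":0,"dz":0,"rx":0,"ry":0,"rz":0},
    {"dx":0,"dy":0,"dz":0,"rx":0,"ry":0,"rz":0},
  ],
)

```text
t: 16.55
tcp_pos: [0.4746, 0.1638, 0.0713]
tool_rot: [0.374, 0.927, 0.001, 0.002]
force: [3.8, 3.6, 6.1]
finger_gap: 0.107
gripper_force: 50.4
```

```bash
python3 -c "
from h import *
st()"
```

```text
t 16.55  sx -8.26 sy -1.18 z 71.27 mm | Fx 5.19 Fy -0.20 Fz 6.15 | gap 0.107 T [ 0.119 -0.802 -0.003]
```

Touch on the feet at TCP z ≈ 72 mm (tops ≈ 57 mm). Now I'll ease it toward +x under the heads.

Request:
move_arm(
  targets=[
    {"dx":0.0205,"dy":0.0247,"dz":0,"rx":0,"ry":0,"rz":0},
    {"dx":0.0205,"dy":0.0247,"dz":0,"rx":0,"ry":0,"rz":0},
    {"dx":0.0205,"dy":0.0247,"dz":0,"rx":0,"ry":0,"rz":0},
    {"dx":0.0205,"dy":0.0247,"dz":0,"rx":0,"ry":0,"rz":0},
    {"dx":0.0205,"dy":0.0247,"dz":0,"rx":0,"ry":0,"rz":0},
    {"dx":0.0205,"dy":0.0247,"dz":0,"rx":0,"ry":0,"rz":0},
    {"dx":0.0205,"dy":0.0247,"dz":0,"rx":0,"ry":0,"rz":0},
    {"dx":0.0205,"dy":0.0247,"dz":0,"rx":0,"ry":0,"rz":0},
    {"dx":0.0205,"dy":0.0247,"dz":0,"rx":0,"ry":0,"rz":0},
    {"dx":0.0205,"dy":0.0247,"dz":0,"rx":0,"ry":0,"rz":0},
  ],
)

```text
t: 17.8
tcp_pos: [0.4793, 0.1691, 0.0711]
tool_rot: [0.374, 0.928, 0.0, 0.002]
force: [2.7, -0.2, 6.2]
finger_gap: 0.105
gripper_force: 50.3
```

```bash
python3 -c "
from h import *
st()"
```

```text
t 17.80  sx -1.17 sy -0.90 z 71.14 mm | Fx 1.71 Fy -2.09 Fz 6.18 | gap 0.105 T [-0.262 -0.278  0.125]
```

Fy ≈ -2 N means the left screw is already touching. I'll continue +x with a shift to -y.

Request:
move_arm(
  targets=[
    {"dx":0.008,"dy":0.0016,"dz":0,"rx":0,"ry":0,"rz":0},
    {"dx":0.008,"dy":0.0016,"dz":0,"rx":0,"ry":0,"rz":0},
    {"dx":0.008,"dy":0.0016,"dz":0,"rx":0,"ry":0,"rz":0},
    {"dx":0.008,"dy":0.0016,"dz":0,"rx":0,"ry":0,"rz":0},
    {"dx":0.008,"dy":0.0016,"dz":0,"rx":0,"ry":0,"rz":0},
    {"dx":0.008,"dy":0.0016,"dz":0,"rx":0,"ry":0,"rz":0},
    {"dx":0,"dy":0,"dz":0,"rx":0,"ry":0,"rz":0},
    {"dx":0,"dy":0,"dz":0,"rx":0,"ry":0,"rz":0},
    {"dx":0,"dy":0,"dz":0,"rx":0,"ry":0,"rz":0},
    {"dx":0,"dy":0,"dz":0,"rx":0,"ry":0,"rz":0},
  ],
)

```text
t: 19.05
tcp_pos: [0.4798, 0.1695, 0.0711]
tool_rot: [0.374, 0.927, 0.0, 0.001]
force: [3.0, 1.2, 6.1]
finger_gap: 0.109
gripper_force: 50.4
```

```bash
python3 -c "
from h import *
st()"
```

```text
t 19.05  sx -0.62 sy -0.98 z 71.11 mm | Fx 2.91 Fy -1.32 Fz 6.05 | gap 0.109 T [-0.039 -0.247  0.008]
```

Request:
move_arm(
  targets=[
    {"dx":0.007,"dy":0.0072,"dz":0,"rx":0,"ry":0,"rz":0},
    {"dx":0.007,"dy":0.0072,"dz":0,"rx":0,"ry":0,"rz":0},
    {"dx":0.007,"dy":0.0072,"dz":0,"rx":0,"ry":0,"rz":0},
    {"dx":0.007,"dy":0.0072,"dz":0,"rx":0,"ry":0,"rz":0},
    {"dx":0.007,"dy":0.0072,"dz":0,"rx":0,"ry":0,"rz":0},
    {"dx":0.007,"dy":0.0072,"dz":0,"rx":0,"ry":0,"rz":0},
    {"dx":0,"dy":0,"dz":0,"rx":0,"ry":0,"rz":0},
    {"dx":0,"dy":0,"dz":0,"rx":0,"ry":0,"rz":0},
    {"dx":0,"dy":0,"dz":0,"rx":0,"ry":0,"rz":0},
    {"dx":0,"dy":0,"dz":0,"rx":0,"ry":0,"rz":0},
  ],
)

```text
t: 20.3
tcp_pos: [0.48, 0.17, 0.071]
tool_rot: [0.374, 0.928, -0.001, 0.001]
force: [1.8, -1.9, 7.0]
finger_gap: 0.107
gripper_force: 50.5
```

```bash
python3 -c "
from h import *
st()"
```

```text
t 20.30  sx -0.08 sy -0.80 z 70.97 mm | Fx -0.09 Fy -2.58 Fz 6.99 | gap 0.107 T [-0.307  0.06   0.041]
```

Only the left screw is bearing. Shifting to -y.

Request:
move_arm(
  targets=[
    {"dx":0.0096,"dy":-0.0093,"dz":0,"rx":0,"ry":0,"rz":0},
    {"dx":0.0096,"dy":-0.0093,"dz":0,"rx":0,"ry":0,"rz":0},
    {"dx":0.0096,"dy":-0.0093,"dz":0,"rx":0,"ry":0,"rz":0},
    {"dx":0.0096,"dy":-0.0093,"dz":0,"rx":0,"ry":0,"rz":0},
    {"dx":0.0096,"dy":-0.0093,"dz":0,"rx":0,"ry":0,"rz":0},
    {"dx":0.0096,"dy":-0.0093,"dz":0,"rx":0,"ry":0,"rz":0},
    {"dx":0,"dy":0,"dz":0,"rx":0,"ry":0,"rz":0},
    {"dx":0,"dy":0,"dz":0,"rx":0,"ry":0,"rz":0},
    {"dx":0,"dy":0,"dz":0,"rx":0,"ry":0,"rz":0},
    {"dx":0,"dy":0,"dz":0,"rx":0,"ry":0,"rz":0},
  ],
)

```text
t: 21.55
tcp_pos: [0.48, 0.1699, 0.0709]
tool_rot: [0.374, 0.927, -0.0, -0.001]
force: [-1.2, 4.5, 8.4]
finger_gap: 0.108
gripper_force: 50.7
```

```bash
python3 -c "
from h import *
st()"
```

```text
t 21.55  sx -0.15 sy -0.89 z 70.94 mm | Fx 2.38 Fy 3.96 Fz 8.37 | gap 0.108 T [ 0.55  -0.416  0.068]
```

It barely moved while Fy swung from -2.6 to +4 N, so the rim is now held between both screws. I'll balance the side force, push slightly to +x and press down.

Request:
move_arm(
  targets=[
    {"dx":0,"dy":0.0113,"dz":-0.007,"rx":0,"ry":0,"rz":0},
    {"dx":0,"dy":0.0113,"dz":-0.007,"rx":0,"ry":0,"rz":0},
    {"dx":0,"dy":0.0113,"dz":-0.007,"rx":0,"ry":0,"rz":0},
    {"dx":0,"dy":0.0113,"dz":-0.007,"rx":0,"ry":0,"rz":0},
    {"dx":0,"dy":0.0113,"dz":-0.007,"rx":0,"ry":0,"rz":0},
    {"dx":0,"dy":0.0113,"dz":-0.007,"rx":0,"ry":0,"rz":0},
    {"dx":0,"dy":0,"dz":0,"rx":0,"ry":0,"rz":0},
    {"dx":0,"dy":0,"dz":0,"rx":0,"ry":0,"rz":0},
    {"dx":0,"dy":0,"dz":0,"rx":0,"ry":0,"rz":0},
    {"dx":0,"dy":0,"dz":0,"rx":0,"ry":0,"rz":0},
  ],
)

```text
t: 22.8
tcp_pos: [0.4801, 0.1701, 0.0704]
tool_rot: [0.374, 0.928, -0.001, -0.0]
force: [-1.7, -2.7, 12.7]
finger_gap: 0.109
gripper_force: 51.4
```

```bash
python3 -c "
from h import *
st()"
```

```text
t 22.80  sx 0.06 sy -0.76 z 70.39 mm | Fx -3.08 Fy -0.69 Fz 12.74 | gap 0.109 T [-0.078  0.408  0.028]
```

Fy ≈ 0 and Fx ≈ -3 N, so both screws carry load, with about 13 N on the feet. Releasing.

Request:
move_arm(
  targets=[
    {"dx":0,"dy":0,"dz":0,"rx":0,"ry":0,"rz":0},
    {"dx":0,"dy":0,"dz":0,"rx":0,"ry":0,"rz":0},
    {"dx":0,"dy":0,"dz":0,"rx":0,"ry":0,"rz":0},
    {"dx":0,"dy":0,"dz":0,"rx":0,"ry":0,"rz":0},
    {"dx":0,"dy":0,"dz":0,"rx":0,"ry":0,"rz":0},
    {"dx":0,"dy":0,"dz":0,"rx":0,"ry":0,"rz":0},
    {"dx":0,"dy":0,"dz":0.1,"rx":0,"ry":0,"rz":0},
    {"dx":0,"dy":0,"dz":0.1,"rx":0,"ry":0,"rz":0},
    {"dx":0,"dy":0,"dz":0.1,"rx":0,"ry":0,"rz":0},
    {"dx":0,"dy":0,"dz":0.1,"rx":0,"ry":0,"rz":0},
  ],
  claw=30,
)

```text
t: 24.05
tcp_pos: [0.4812, 0.1715, 0.0793]
tool_rot: [0.375, 0.927, 0.0, 0.0]
force: [-0.8, 0.9, -0.2]
finger_gap: 0.303
gripper_force: 0.0
```

```bash
python3 -c "
from h import *
st()"
```

```text
t 24.05  sx 1.84 sy -0.64 z 79.33 mm | Fx 0.07 Fy 1.16 Fz -0.16 | gap 0.303 T [-0.045 -0.012  0.007]
```

Released freely. Raising above the blade, closing the fingers and taking a look, then I'll press once on the blade top to settle the lens.

Request:
move_arm(
  targets=[
    {"dx":0,"dy":0,"dz":0.15,"rx":0,"ry":0,"rz":0},
    {"dx":0,"dy":0,"dz":0.25,"rx":0,"ry":0,"rz":0},
    {"dx":0,"dy":0,"dz":0.4,"rx":0,"ry":0,"rz":0},
    {"dx":0,"dy":0,"dz":0.4,"rx":0,"ry":0,"rz":0},
    {"dx":0,"dy":0,"dz":0.3,"rx":0,"ry":0,"rz":0},
    {"dx":-0.05,"dy":-0.052,"dz":0,"rx":0,"ry":0,"rz":0},
    {"dx":0,"dy":0,"dz":0,"rx":0,"ry":0,"rz":0},
    {"dx":0,"dy":0,"dz":0,"rx":0,"ry":0,"rz":0},
    {"dx":0,"dy":0,"dz":0,"rx":0,"ry":0,"rz":0},
    {"dx":0,"dy":0,"dz":0,"rx":0,"ry":0,"rz":0},
  ],
)

```text
t: 25.3
tcp_pos: [0.4798, 0.1702, 0.1163]
tool_rot: [0.374, 0.927, -0.0, -0.0]
force: [0.7, -0.1, -0.7]
finger_gap: 0.303
gripper_force: 0.0
```

Request:
move_arm(
  targets=[
    {"dx":0,"dy":0,"dz":0,"rx":0,"ry":0,"rz":0},
    {"dx":0,"dy":0,"dz":0,"rx":0,"ry":0,"rz":0},
    {"dx":0,"dy":0,"dz":0,"rx":0,"ry":0,"rz":0},
    {"dx":0,"dy":0,"dz":0,"rx":0,"ry":0,"rz":0},
    {"dx":0,"dy":0,"dz":0,"rx":0,"ry":0,"rz":0},
    {"dx":0,"dy":0,"dz":0,"rx":0,"ry":0,"rz":0},
    {"dx":0,"dy":0,"dz":0,"rx":0,"ry":0,"rz":0},
    {"dx":0,"dy":0,"dz":0,"rx":0,"ry":0,"rz":0},
    {"dx":0,"dy":0,"dz":0,"rx":0,"ry":0,"rz":0},
    {"dx":0,"dy":0,"dz":0,"rx":0,"ry":0,"rz":0},
  ],
  claw=0,
)

```text
t: 26.55
tcp_pos: [0.4799, 0.1702, 0.1166]
tool_rot: [0.374, 0.927, 0.0, -0.0]
force: [0.3, 0.1, -0.3]
finger_gap: -0.003
gripper_force: 0.0
```

```bash
python3 -c "
from h import *
st();s,m,im=wrist('w5');cv2.imwrite('pics/w5v.png',cv2.resize(im,(800,500),interpolation=cv2.INTER_CUBIC))"
```

```text
t 26.55  sx -0.00 sy -0.58 z 116.56 mm | Fx 0.26 Fy -0.19 Fz -0.28 | gap -0.003 T [-0.065 -0.003 -0.001]
```

View pics/w5v.png

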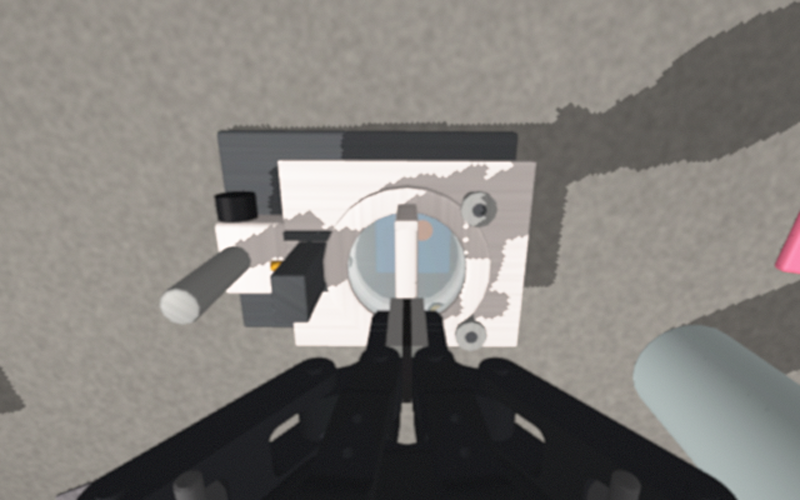

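The rim sits under both heads (at (480,208) and (471,335)) and against the jaw at (325,280). Now a gentle press on the blade top.

Request:
move_arm(
  targets=[
    {"dx":0,"dy":0,"dz":-0.12,"rx":0,"ry":0,"rz":0},
    {"dx":0,"dy":0,"dz":-0.12,"rx":0,"ry":0,"rz":0},
    {"dx":0,"dy":0,"dz":-0.1,"rx":0,"ry":0,"rz":0},
    {"dx":0,"dy":0,"dz":-0.08,"rx":0,"ry":0,"rz":0},
    {"dx":0,"dy":0,"dz":-0.06,"rx":0,"ry":0,"rz":0},
    {"dx":0,"dy":0,"dz":-0.04,"rx":0,"ry":0,"rz":0},
    {"dx":0,"dy":0,"dz":-0.04,"rx":0,"ry":0,"rz":0},
    {"dx":0,"dy":0,"dz":-0.04,"rx":0,"ry":0,"rz":0},
    {"dx":0,"dy":0,"dz":-0.02,"rx":0,"ry":0,"rz":0},
    {"dx":0,"dy":0,"dz":0,"rx":0,"ry":0,"rz":0},
  ],
)

```text
t: 27.85
tcp_pos: [0.4801, 0.1703, 0.1017]
tool_rot: [0.374, 0.927, 0.0, 0.0]
force: [-1.0, -1.5, 5.3]
finger_gap: -0.002
gripper_force: 2.4
```

```bash
python3 -c "
from h import *
st()"
```

```text
t 27.85  sx 0.20 sy -0.70 z 101.67 mm | Fx -1.75 Fy -0.34 Fz 5.35 | gap -0.002 T [ 0.061  0.064 -0.054]
```

Request:
move_arm(
  targets=[
    {"dx":0,"dy":0,"dz":-0.018,"rx":0,"ry":0,"rz":0},
    {"dx":0,"dy":0,"dz":-0.018,"rx":0,"ry":0,"rz":0},
    {"dx":0,"dy":0,"dz":-0.018,"rx":0,"ry":0,"rz":0},
    {"dx":0,"dy":0,"dz":-0.018,"rx":0,"ry":0,"rz":0},
    {"dx":0,"dy":0,"dz":-0.018,"rx":0,"ry":0,"rz":0},
    {"dx":0,"dy":0,"dz":0,"rx":0,"ry":0,"rz":0},
    {"dx":0,"dy":0,"dz":0,"rx":0,"ry":0,"rz":0},
    {"dx":0,"dy":0,"dz":0,"rx":0,"ry":0,"rz":0},
    {"dx":0,"dy":0,"dz":0,"rx":0,"ry":0,"rz":0},
    {"dx":0,"dy":0,"dz":0,"rx":0,"ry":0,"rz":0},
  ],
)

```text
t: 29.1
tcp_pos: [0.4802, 0.1703, 0.1005]
tool_rot: [0.374, 0.927, 0.0, 0.001]
force: [-2.8, -1.3, 12.7]
finger_gap: 0.007
gripper_force: 7.0
```

```bash
python3 -c "
from h import *
st()"
```

```text
t 29.10  sx 0.26 sy -0.77 z 100.51 mm | Fx -2.85 Fy 1.11 Fz 12.67 | gap 0.007 T [ 0.357  0.321 -0.043]
```

Request:
move_arm(
  targets=[
    {"dx":0,"dy":0,"dz":0.03,"rx":0,"ry":0,"rz":0},
    {"dx":0,"dy":0,"dz":0.05,"rx":0,"ry":0,"rz":0},
    {"dx":0,"dy":0,"dz":0.08,"rx":0,"ry":0,"rz":0},
    {"dx":0,"dy":0,"dz":0.3,"rx":0,"ry":0,"rz":0},
    {"dx":0,"dy":0,"dz":0.6,"rx":0,"ry":0,"rz":0},
    {"dx":0,"dy":0,"dz":0.8,"rx":0,"ry":0,"rz":0},
    {"dx":0.3,"dy":-0.3,"dz":0.8,"rx":0,"ry":0,"rz":0},
    {"dx":0.6,"dy":-0.6,"dz":0.6,"rx":0,"ry":0,"rz":0},
    {"dx":0.6,"dy":-0.6,"dz":0.3,"rx":0,"ry":0,"rz":0},
    {"dx":0,"dy":0,"dz":0,"rx":0,"ry":0,"rz":0},
  ],
)

```text
t: 30.35
tcp_pos: [0.5193, 0.1317, 0.1887]
tool_rot: [0.375, 0.927, 0.001, 0.001]
force: [-0.7, 0.8, 0.5]
finger_gap: 0.003
gripper_force: 0.0
```

```bash
python3 - <<'E'
from h import *
st();s,m,im=wrist('w6')
p=proj(m,[*C,.067]);print(p)
x,y=p.astype(int);x0,y0=max(0,x-100),max(0,y-80)
cv2.imwrite('pics/w6v.png',cv2.resize(im[y0:y0+150,x0:x0+200],(800,600),interpolation=cv2.INTER_CUBIC));print(x0,y0)
for z in (.057,.067): 
  print([np.round(proj(m,[*(C+.045*(np.cos(a)*u+np.sin(a)*v)),z]),1) for a in np.radians([0,90,180,270])])
E
```

```text
t 30.35  sx -0.37 sy -55.65 z 188.66 mm | Fx 0.07 Fy 1.10 Fz 0.45 | gap 0.003 T [-0.029 -0.046 -0.023]
[325.07095803 121.81386714]
225 41
[array([376.5, 120.8]), array([325. ,  65.2]), array([273.6, 120.8]), array([325. , 170.8])]
[array([378.4, 121.8]), array([325.1,  64.2]), array([271.7, 121.8]), array([325.1, 173.5])]
```

View pics/w6v.png

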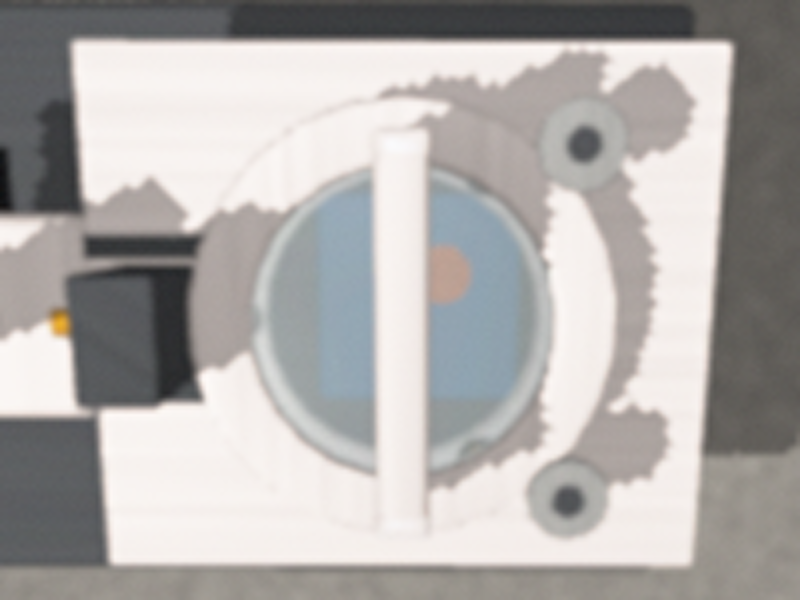

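Final view (crop ×4, offset 225,41): rim edges at px x 272–379 and y 65–174, against 272–378 and 64–173 predicted for a centred lens. The rim is under both heads, the jaw is bearing and the tool is clear, so I'm handing in.

```bash
python3 -c "
from station import order
print(order.sign_off())"
```

```text
the job is handed in; nothing more can be done
None
```

The job is handed in at about 30 s of the 62 s allowed. The lens is on the feet, under both screw heads and against the jaw, within about 0.5 mm of the stand's axis in the last picture, and the arm is clear. The hand-in gave no verdict, and bearing on both screws is judged from the forces felt before release.

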